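Tuck the pad case's flap shut

ROBOT

A 6-joint arm with a two-finger parallel gripper is mounted at the origin on the work surface. World frame = base frame: x ahead of the robot, y to its left, z up, the work surface at z = 0. Lengths are in m, angles in rad, forces in N, time in s.
With the tool pointing down it reaches from about 0.425 to 0.95 m from the base axis. Payload 3.5 kg.
Tool frame: the origin (TCP) lies between the finger pads; the fingertips stand 14 mm ahead of it and the grasp point (between the pads) lies 5 mm behind it (ctrl.tip_extent is the distance from the TCP to the fingertips, in m); x points along the fingers, z is the direction in which the jaws open and shut, and the axes are right-handed (so a half turn about x gives the same grasp; the last joint's range is limited). The gripper opens to 85 mm and grips with 20 to 120 N. Pads are 22 mm wide; open, the fingers measure 114 mm over their backs; the gripper's body (76 mm by 85 mm) begins 54 mm behind the grasp point. The pads swing forward as they close: fully open they stand 13 mm farther back than shut.
Start: joints at [-1.394, 0.286, 1.577, -0, 1.279, -0.15], TCP at [0.217, -0.639, 0.245] pointing down, gripper open.
Joint ranges: [-2.77, 2.77], [-0.9, 2.22], [0.21, 2.48], [-1.53, 4.67], [0.24, 2.81], [-2.84, 2.84]. Speed limits (rad/s): [2.79, 2.79, 3.14, 3.14, 3.14, 3.14].

INTERFACE

Orientations are given as a unit quaternion [x, y, z, w].
In Python, from plant import ctrl gives the robot as it stands.
- The arm moves only by the tool move_arm, never from a script. Its argument "commands" is one flat list of numbers, 4 for each row, row after row: the shift along the tool's x, y, z in units of 25 mm (1.0 is 25 mm), then the turn about the tool's x in units of 5 degrees (1.0 is 5 degrees). A call has 1 to 20 rows; each row shifts and turns the commanded pose from where the row before left it, along the tool's axes as they then stand; what a row does not reach is not made up. A row lasts 1/8 s, in which the tool goes at most 62.5 mm and 10.7 degrees, less where a joint would pass 70% of its speed; a pose out of reach is approached as far as the arm can. A call is refused whole if a number of a shift passes 1 or a number of a turn 1, either way. A call with a gripper value outside its range is refused whole. "jaw" is the finger opening in mm, from 0 to 85.4, set as the call begins (left out, the last holds). The fingers move at their own pace and stop on an object; "force" is the grip in N (left out, the last holds). Time passes only in rows, so rows that do not move let the fingers close. It gives the time, the measured TCP pose, the force and the opening at its end, in the units of the state.
- ctrl.get_state(): the state, without advancing time (a new reading comes with each control period).
- ctrl.read_camera(name): name is "scene" or "top" or "wrist"; returns the picture (420x560x3 uint8, red, green, blue); there is no depth.
- ctrl.get_calibration(name): a dict with "camera_matrix" (3x3 intrinsics, pixels), "camera_from_world" (4x4, takes a point from world to camera coordinates); the wrist camera has in their place "mount" (4x4, takes a point from camera to tool coordinates, whose origin is the TCP and whose axes are the tool frame's). Camera axes: x right, y down, z forward; pixel columns grow to the right and rows downward; lengths in m; the calibration is good to about 2 mm. A picture is of the moment at which its call begins: read the wrist's pose just before it. get_calibration takes no time and is no camera call.
- ctrl.sign_off(): hands the job in, once; it reports no verdict.
The state is a dict: "time": time; "qpos": joint angles; "dq": joint speeds; "joint_efforts": joint torques, N m; "eef_pos": TCP position; "tcp_rot": TCP orientation; "contact_force": force on the tool from outside, world axes, zero at the start; "wrist_torque": the same for the moment, N m; "opening": opening from 0.0 (shut) to 1.0 (fully open).
Only numpy, scipy, OpenCV 4.12 (cv2) and the standard library are available. Lean on these libraries where they do the work, as an engineer would, in place of code of your own. Each camera call takes 0.05 s, during which the arm holds its last target.

TASK

Close the grey applicator-pad case: with the fingertips fold its white flap over until it lies flat on the case, then keep it pressed down and push it along towards the retaining lip until its free edge is tucked well beneath the lip and the lip alone holds it shut. Only push and press, do not pinch the flap, leave the pads lying in the case, and do not disturb the bottles and other things around it.

Things in the scene. Friction and masses are not known exactly. Their poses are not given: they have to be found in the camera images.
- case: open grey plastic case, 141 long (its x) x 150 wide (its y), side walls 50 high, fixed to the table. Origin under its centre on the table; its x axis points from the hinge end to the lip end, z up. At the hinge end two grey cheeks (64 high, 5 thick, at y = +-78) carry the flap's steel hinge rod in slots.
- case_lip: grey retaining lip, fixed on top of the case's lip-end wall: a flat strip 120 wide (y), 3 thick, overhanging 17 inward; its underside is 59 above the table, top 62. Origin at the middle of its inner edge, underside (49.5 from the case's centre along the case's x). Axes as the case's.
- lip_edge (a point): middle of the lip's inner edge, on its underside (same point as the lip's origin)
- flap_fold (a joint): angle of the white flap, rad: 0 = folded flat over the case (a stop), about 1.57 = upright, starts leaning back at 1.7 to 2.0. The hinge is sprung open like a creased card: left alone the flap rises to about 1.9 again (0.06 N m per rad, about 0.1 N m when flat), so it must be kept down while it is slid. Tucked, it rests up against the underside of the lip at about 0.045.
- flap_slide (a joint): how far the hinge rod, and the flap with it, has been slid in its slots along the case's x towards the lip, m: 0 to 0.018 (stops). Stiff: needs about 4 N and stays where it is left. Starts at 0 to 0.004. With the flap flat its free edge lies at 42.5 mm + this from the case's centre, so it passes beside the lip's inner edge (49.5 mm) when below 0.007 and is under the lip when above; at 0.018 it is 11 mm under.
- flap_hinge (a point): centre of the hinge rod (47.5 behind the case's centre along its x when the slide is 0, 52.5 above the table); moves with the slide
- flap_outer: outer skin of the white flap with its thumb ridge (this side is up when folded, and faces away from the case and lip when upright). The flap is 90 long from hinge rod to free edge, 146 wide, 5 thick in all. Origin on the hinge rod, x axis along the flap to its free edge, z out of its outer face; the outer face is at z = 2.5, 55 above the table when flat.
- flap_inner: inner skin of the flap, 2 thick, on the side that is underneath when folded; same origin and axes as the outer skin. Both skins pressed by the fingers at once counts as pinching.
- flap_edge (a point): middle of the flap's free edge, 90 from the hinge rod
- flap_ridge (a point): middle of the hinge-side face of the thumb ridge, 64 from the hinge rod along the flap, 4 above its outer face. The ridge is a bar 80 wide across the flap, 8 thick along it and 8 high (its top 63 above the table when flat): fingertips resting on the flat panel just on its hinge side can push against it.
- pad_a: loose round applicator pad lying in the case, 56 across, 22 high, black with grey face; origin under its centre
- pad_b: second pad, like pad_a
- spray_bottle: loose amber trigger spray bottle, about 200 tall, body 64 across, beyond the lip end of the case; origin under its centre (leave alone)
- squeeze_bottle: loose grey squeeze bottle, 150 tall, 52 across, beyond the lip end; origin under its centre (leave alone)
- compound_jar: loose white jar with black cap, 60 tall, 70 across, beside the case; origin under its centre (leave alone)
- wax_tin: loose flat metal tin, 38 tall, 93 across, behind the hinge end of the case; origin under its centre (leave alone)
- wax_block: loose black and grey hand-held applicator block, 100 x 55, 48 tall, beside the case; origin under its centre (leave alone)
- detail_brush: loose brush lying on the table beside the case, its origin at its middle (leave alone)
- bulb_box: loose small brown carton, 100 x 60, 45 tall, behind the hinge end of the case; origin under its centre (leave alone)
Not all that is in view belongs to the job. What is shaped like the pad_b but purple or yellow is not meant.

How it is judged:
On the way, in this order (a step that is already met when the one before it is completed fails the run):
1. the flap is folded down flat, its free edge just short of the lip (value of joint flap_fold below 0.1 rad and value of joint flap_slide below 0.009 m), for 0.05 s.
2. the flap has been slid so that its edge is beneath the lip (value of joint flap_fold below 0.075 rad and value of joint flap_slide above 0.012 m), for 0.2 s.
At the end, for the whole second after the job is handed in: The flap is down (within 0.075 rad of flat) and slid at least 12 mm towards the lip, so that its edge is at least 5 mm beneath the lip and presses up against it by its own spring; both pads lie in the case; the robot is clear (all of step 2 and contact force between flap_outer and case_lip above 0.1 N and height (world z) of each of pad_a, pad_b below 0.03 m and horizontal distance between each of pad_a, pad_b and case below 0.1 m); the robot touches nothing.
It fails at once if the flap is pinched between the fingers (both its faces pressed at once) (contact force between the fingers and flap_outer above 1 N and contact force between the fingers and flap_inner above 1 N).
It fails at once if a pad is lifted out of the case (height (world z) of any of pad_a, pad_b above 0.04 m).
It fails at once if a thing standing around the case is lifted, knocked or pushed by more than 30 mm (distance of any of spray_bottle, squeeze_bottle, compound_jar, wax_tin, wax_block, detail_brush, bulb_box from where it was at the start of the episode above 0.03 m).
It also fails if it takes over 38 s, if anything falls off the work surface, if the arm or the gripper's body presses on something with over 40 N, if the wrist force passes 120 N, or if a joint passes its speed limit or range.

## Working session

There is one attempt and no reset: what is moved stays moved. The work goes in short steps, Python scripts to look and compute and a tool call to move; the robot and the scene stay as the last step left them, time stands still between calls to the robot, and variables do not carry over. Pictures are saved under pics/ and viewed, and the job is handed in when it is done.

Besides the shell and the picture viewer there is one more tool, called after "Call:" by a JSON object that holds its "name" and its "arguments", one argument or row to a line. move_arm: Moves the arm, as the interface text tells. Its arguments: {"type":"object","properties":{"commands":{"type":"array"},"jaw":{"type":"number"},"force":{"type":"number"}},"required":["commands"]}

```bash
ls; mkdir -p pics
python3 - <<'E'
from plant import ctrl
import cv2
print(ctrl.get_state())
for n in ["scene","top"]:
    im=ctrl.read_camera(n); cv2.imwrite(f"pics/{n}0.png",im[:,:,::-1])
    c=ctrl.get_calibration(n); print(n,c)
print(ctrl.get_calibration("wrist"), ctrl.tip_extent)
E
```

```text
pics
{'time': 0.0, 'qpos': array([-1.39400322e+00,  2.87186176e-01,  1.57819550e+00, -1.41043705e-06,
        1.27857115e+00, -1.50001568e-01]), 'dq': array([-0.00016532, -0.00122174, -0.00258206, -0.0007089 ,  0.00039081,
        0.00104078]), 'joint_efforts': array([-3.48090889e-04, -4.05979156e+01, -2.92627430e+01, -1.34341963e-04,
        5.98694067e-03, -4.92468274e-06]), 'eef_pos': array([ 0.21659656, -0.63864474,  0.24392343]), 'tcp_rot': array([ 0.41258589,  0.57527369, -0.4114224 ,  0.57407723]), 'contact_force': array([0.00357763, 0.21661286, 0.11860348]), 'wrist_torque': array([ 0.00345679,  0.02125911, -0.03883522]), 'opening': 1.001046231479295}
scene {'camera_matrix': array([[427.96087798,   0.        , 282.18823757],
       [  0.        , 427.96087798, 206.20700572],
       [  0.        ,   0.        ,   1.        ]]), 'camera_from_world': array([[ 0.33459441,  0.94211513,  0.02157924, -0.26472155],
       [ 0.65269385, -0.21516692, -0.72642545, -0.32222618],
       [-0.67973327,  0.25714253, -0.6869064 ,  1.10419512],
       [ 0.        ,  0.        ,  0.        ,  1.
[... 286 characters left out ...]
82896,  0.02260004, -0.09901809,  0.60813952],
       [ 0.09874626, -0.01284554, -0.99502973,  0.77932447],
       [ 0.        ,  0.        ,  0.        ,  1.        ]])}
{'camera_matrix': array([[351.59858927,   0.        , 277.73072792],
       [  0.        , 351.59858927, 213.70314875],
       [  0.        ,   0.        ,   1.        ]]), 'mount': array([[ 8.33859017e-05, -2.92997026e-01,  9.56113349e-01,
        -1.29138710e-01],
       [ 3.66858856e-04, -9.56113279e-01, -2.92997037e-01,
         7.50480593e-02],
       [ 9.99999929e-01,  3.75190471e-04,  2.77621858e-05,
        -1.06735625e-03],
       [ 0.00000000e+00,  0.00000000e+00,  0.00000000e+00,
         1.00000000e+00]])} 0.014
```

View pics/scene0.png

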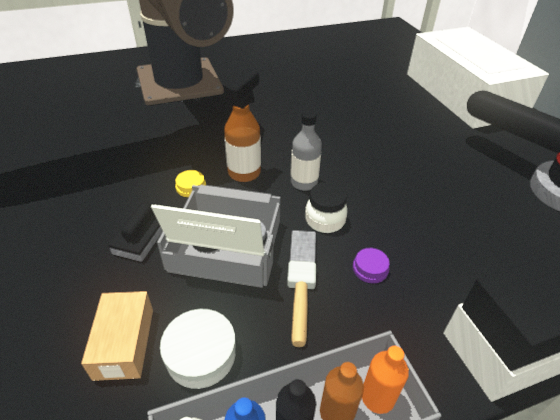

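View pics/top0.png

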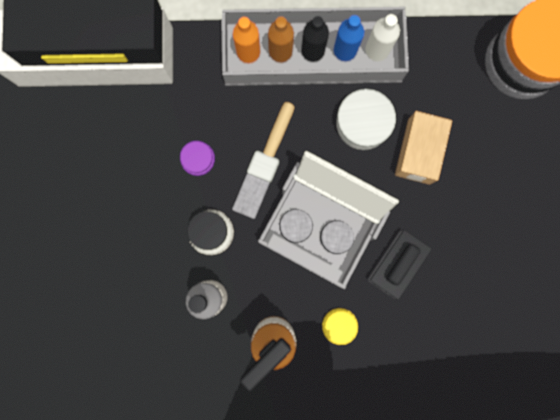

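Run:
```python
import cv2
a=cv2.imread("pics/top0.png")[130:310,230:430]; cv2.imwrite("pics/topc.png",cv2.resize(a,None,fx=3.3,fy=3.3,interpolation=cv2.INTER_CUBIC))
a=cv2.imread("pics/scene0.png")[170:300,130:310]; cv2.imwrite("pics/scenec.png",cv2.resize(a,None,fx=4,fy=4,interpolation=cv2.INTER_CUBIC))
```

```text
(no output)
```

View pics/topc.png

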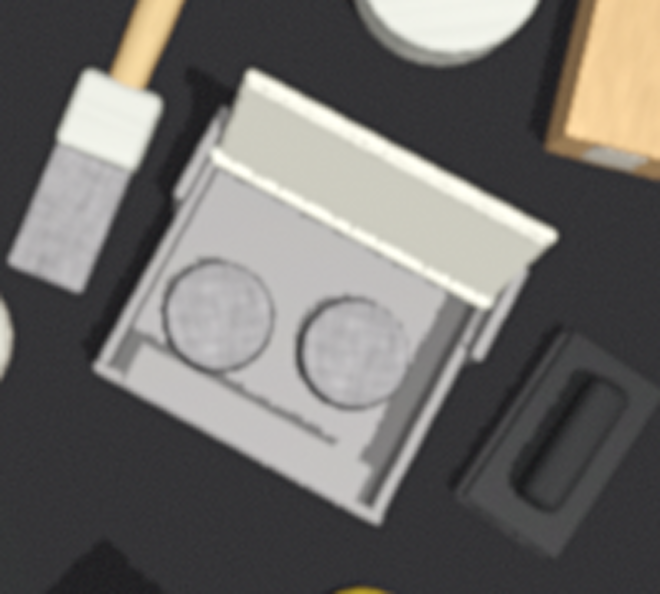

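View pics/scenec.png

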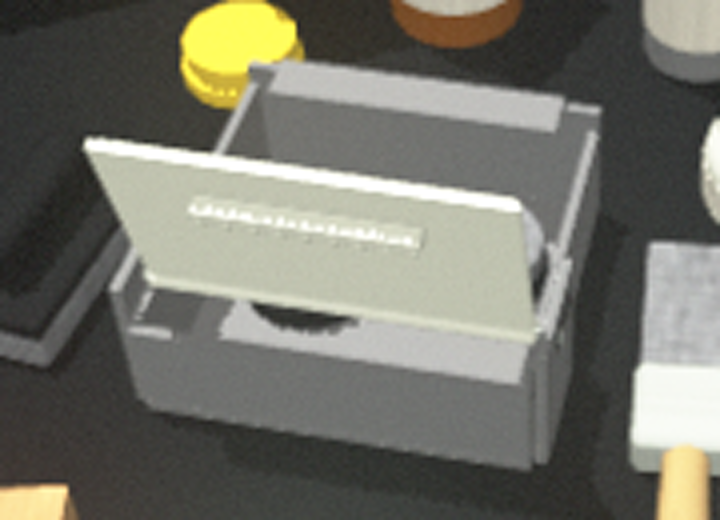

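```bash
cat > h.py <<'E'
from plant import ctrl
import numpy as np
def ray(cam,u,v):
    c=ctrl.get_calibration(cam);K=c["camera_matrix"];T=c["camera_from_world"]
    d=T[:3,:3].T@np.linalg.inv(K)@[u,v,1]; return -T[:3,:3].T@T[:3,3],d
def onz(cam,u,v,z):
    o,d=ray(cam,u,v); return o+d*(z-o[2])/d[2]
def tri(a,b):
    (o1,d1),(o2,d2)=a,b
    A=np.stack([d1,-d2],1);s=np.linalg.lstsq(A,o2-o1,rcond=None)[0]
    p,q=o1+s[0]*d1,o2+s[1]*d2; return (p+q)/2,np.linalg.norm(p-q)
def tc(x,y): return (x/3.3+230,y/3.3+130)
def sc(x,y): return (x/4+130,y/4+170)
E
python3 - <<'E'
from h import *
P=lambda x,y,z: onz("top",*tc(x,y),z)
a=P(94,369,.05);b=P(379,522,.05);print("lipcorners",a,b,np.linalg.norm(a-b))
# flap edge corners and hinge corners tri
for t,s in (((250,70),(518,203)),((556,236),(87,142))):
    print("flap edge",tri(ray("top",*tc(*t)),ray("scene",*sc(*s))))
for t,s in (((213,157),(534,336)),((489,304),(147,278))):
    print("flap hinge",tri(ray("top",*tc(*t)),ray("scene",*sc(*s))))
# lip corners tri / wall corners from scene
for t,s in (((94,369),(602,105)),((379,522),(250,68))):
    print("wallc",tri(ray("top",*tc(*t)),ray("scene",*sc(*s))))
for n,(u,v),z in (("spray",(273,345),.1),("squeeze",(207,300),.06),("tin",(366,118),.038),("box",(428,143),.045),("block",(400,262),.048),("jar",(210,230),.06)): print(n,onz("top",u,v,z))
d=a-b; 
y=d[:2]/np.linalg.norm(d[:2])
print("caseyaxis?",y)
E
```

```text
lipcorners [0.56035659 0.07767824 0.05      ] [ 0.48589218 -0.05397567  0.05      ] 0.1512537667995356
flap edge (array([0.68151924, 0.0053641 , 0.14169737]), np.float64(0.0006290194108451169))
flap edge (array([ 0.60821597, -0.12093228,  0.1400313 ]), np.float64(0.0007307774154797263))
flap hinge (array([0.65997948, 0.01779074, 0.04776905]), np.float64(0.0025803776622817555))
flap hinge (array([ 0.5867021 , -0.11148144,  0.04760244]), np.float64(0.0025214874581331115))
wallc (array([0.5600643 , 0.07753388, 0.0591708 ]), np.float64(0.00046452837920457645))
wallc (array([ 0.48607413, -0.05361001,  0.05371075]), np.float64(0.00021990336843291902))
spray [0.41103844 0.05775797 0.1       ]
squeeze [0.47382538 0.15678975 0.06      ]
tin [ 0.75695886 -0.09949672  0.038     ]
box [ 0.71201168 -0.19586473  0.045     ]
block [ 0.52396464 -0.14149268  0.048     ]
jar [0.57980855 0.15128247 0.06      ]
caseyaxis? [0.49231445 0.87041742]
```

```bash
cat >> h.py <<'E'
from scipy.spatial.transform import Rotation as R
XC=np.array([-.868,.497]);XC/=np.linalg.norm(XC);YC=np.array([-XC[1],XC[0]])
CE=np.array([.5845,-.0235])
def st(pr=True):
    s=ctrl.get_state();M=R.from_quat(s["tcp_rot"]).as_matrix();p=s["eef_pos"]
    d=p[:2]-CE
    if pr: print("t",round(s["time"],2),"tcp",p.round(4),"case x,y mm",(1000*d@XC).round(1),(1000*d@YC).round(1),"tip z",round(1000*(p[2]-.014),1),"F case x,y,z",(s["contact_force"][:2]@XC).round(2),(s["contact_force"][:2]@YC).round(2),s["contact_force"][2].round(2),"open",round(s["opening"],2)); print(M.round(3).tolist(), s["qpos"].round(2))
    return s,M,p
def plan(cx,cy,tipz,yaw=None):
    s,M,p=st(); w=np.r_[CE+cx/1000*XC+cy/1000*YC,tipz/1000+.014]
    psi=np.arctan2(M[1,2],M[0,2]); tgt=np.arctan2(YC[1],YC[0])
    t=(tgt-psi+np.pi/2)%np.pi-np.pi/2
    print("target",w.round(4),"shift tool units",(M.T@(w-p)/.025).round(3),"dyaw about worldz deg",np.degrees(t).round(2),"=> tool x turn units",(-np.degrees(t)/5).round(2))
E
python3 -c "
from h import *
plan(-105,0,180)"
```

```text
t 0.1 tcp [ 0.2166 -0.6387  0.2441] case x,y mm 13.6 716.7 tip z 230.1 F case x,y,z -0.49 -1.44 0.46 open 1.0
[[-0.0, 0.947, 0.321], [0.002, 0.321, -0.947], [-1.0, 0.0, -0.002]] [-1.39  0.29  1.58 -0.    1.28 -0.15]
target [ 0.6756 -0.0757  0.194 ] shift tool units [  2.043  24.619 -15.43 ] dyaw about worldz deg -48.52 => tool x turn units 9.7
```

Call:
{"name": "move_arm", "arguments": {
  "commands": [0, 1, -0.6, 0, 0, 1, -0.6, 0, 0, 1, -0.6, 0, 0, 1, -0.6, 0, 0, 1, -0.6, 0, 0, 1, -0.6, 0, 0, 1, -0.6, 0, 0, 1, -0.6, 0, 0, 1, -0.6, 0, 0, 1, -0.6, 0, 0, 1, -0.6, 0, 0, 1, -0.6, 0, 0, 1, -0.6, 0, 0, 1, -0.6, 0, 0, 1, -0.6, 0, 0, 1, -0.6, 0, 0, 1, -0.6, 0, 0, 1, -0.6, 0, 0, 1, -0.6, 0, 0, 1, -0.6, 0],
  "jaw": 0,
  "force": 40
}}

```text
time: 2.6
eef_pos: [0.5943, -0.1927, 0.2451]
tcp_rot: [0.412, 0.575, -0.412, 0.575]
contact_force: [0.7, -0.9, 0.2]
opening: 0.001
```

Call:
{"name": "move_arm", "arguments": {
  "commands": [0, 1, -0.7, 0, 0, 1, -0.7, 0, 0, 1, -0.7, 0, 0, 0.8, -0.7, 0, 0, 0.8, -0.6, 0, 0, 0, 0, 1, 0, 0, 0, 1, 0, 0, 0, 1, 0, 0, 0, 1, 0, 0, 0, 1, 0, 0, 0, 1, 0, 0, 0, 1, 0, 0, 0, 1, 0, 0, 0, 1, 0, 0, 0, 0.7, 0, 0, 0, 0]
}}

```text
time: 4.6
eef_pos: [0.6756, -0.0766, 0.2452]
tcp_rot: [-0.611, -0.355, 0.612, -0.355]
contact_force: [-0.4, -0.5, -0.7]
opening: -0.0
```

```bash
python3 -c "
from h import *
import cv2
plan(-105,0,115)
im=ctrl.read_camera('scene'); cv2.imwrite('pics/s1.png',im[:,:,::-1])
im=ctrl.read_camera('wrist'); cv2.imwrite('pics/w1.png',im[:,:,::-1])"
```

```text
t 4.6 tcp [ 0.6756 -0.0766  0.2452] case x,y mm -105.4 0.8 tip z 231.2 F case x,y,z 0.09 0.68 -0.73 open -0.0
[[-0.0, 0.869, -0.496], [0.0, -0.496, -0.869], [-1.0, -0.0, 0.0]] [-0.26  0.3   1.56 -0.    1.28  1.83]
target [ 0.6756 -0.0757  0.129 ] shift tool units [ 4.647 -0.015 -0.034] dyaw about worldz deg -0.08 => tool x turn units 0.02
```

View pics/s1.png

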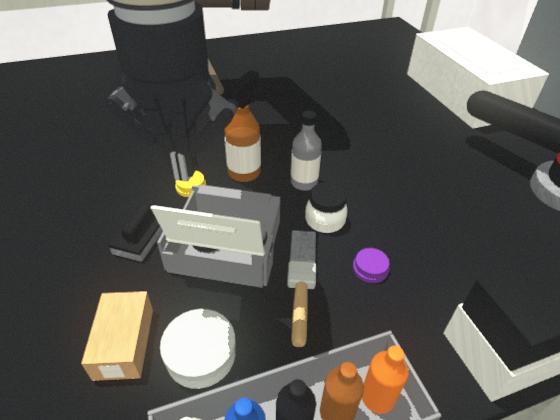

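View pics/w1.png

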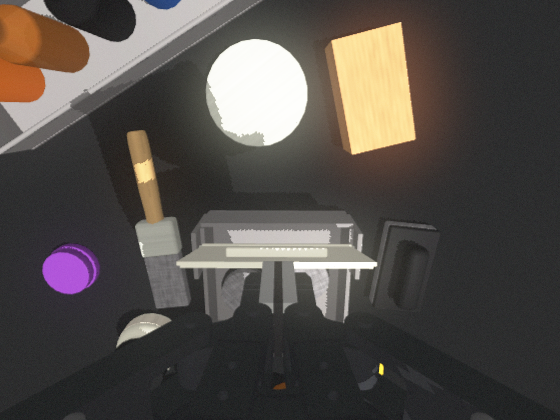

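```bash
python3 -c "
from h import *
s,M,p=st()
c=ctrl.get_calibration('scene');K=c['camera_matrix'];T=c['camera_from_world']
q=T@np.r_[p[:2],p[2]-.014,1];q=K@q[:3];print(q/q[2])
"
```

```text
t 4.7 tcp [ 0.6756 -0.0768  0.2453] case x,y mm -105.5 1.0 tip z 231.3 F case x,y,z -0.2 -0.24 0.66 open 0.0
[[-0.0, 0.869, -0.496], [0.0, -0.496, -0.869], [-1.0, -0.0, 0.0]] [-0.26  0.3   1.56 -0.    1.28  1.83]
[184.87403141 176.16163021   1.        ]
```

Call:
{"name": "move_arm", "arguments": {
  "commands": [0.8, 0, 0, 0, 0.8, 0, 0, 0, 0.8, 0, 0, 0, 0.8, 0, 0, 0, 0.8, 0, 0, 0, 0.5, 0, 0, 0, 0.4, 0, 0, 0, 0, 0, 0, 0]
}}

```text
time: 5.7
eef_pos: [0.6752, -0.0771, 0.122]
tcp_rot: [-0.611, -0.355, 0.612, -0.354]
contact_force: [-0.7, -0.1, -0.1]
opening: -0.0
```

```bash
python3 -c "
from h import *
import cv2
st()
im=ctrl.read_camera('scene')
a=im[150:300,120:320,::-1];cv2.imwrite('pics/s2.png',cv2.resize(a,None,fx=3.5,fy=3.5))
# path of front bottom corner at r=54 -> tcp x = corner-11
X0=-47.5;r=54;px=-105.5
for t in [1.85,1.6,1.4,1.2,1.0,.8,.6,.4,.2,.1,0]:
    x=X0+r*np.cos(t)-2.5*np.sin(t)-11; z=52.5+r*np.sin(t)+2.5*np.cos(t)
    print(t,round(x,1),round(z,1))
"
```

```text
t 5.7 tcp [ 0.6752 -0.0771  0.122 ] case x,y mm -105.4 1.5 tip z 108.0 F case x,y,z 0.59 0.45 -0.15 open -0.0
[[-0.001, 0.868, -0.497], [0.0, -0.497, -0.868], [-1.0, -0.001, 0.0]] [-0.26  0.41  1.65 -0.    1.08  1.83]
1.85 -75.8 103.7
1.6 -62.6 106.4
1.4 -51.8 106.1
1.2 -41.3 103.7
1.0 -31.4 99.3
0.8 -22.7 93.0
0.6 -15.3 85.1
0.4 -9.7 75.8
0.2 -6.1 65.7
0.1 -5.0 60.4
0 -4.5 55.0
```

View pics/s2.png

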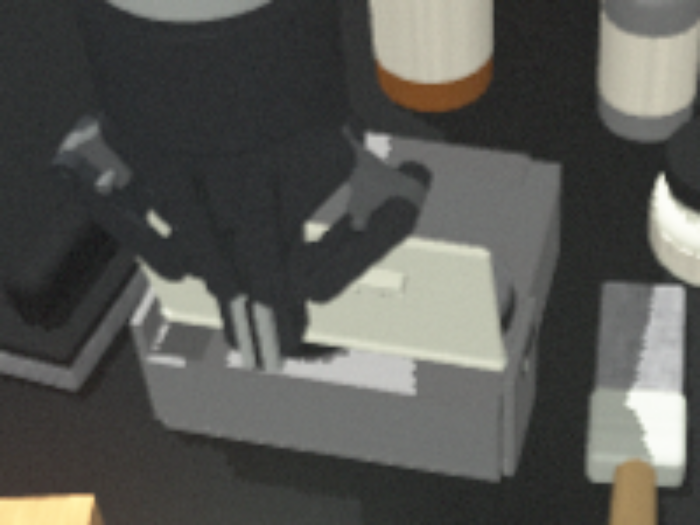

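Call:
{"name": "move_arm", "arguments": {
  "commands": [0, -0.3, 0, 0, 0, -0.3, 0, 0, 0, -0.3, 0, 0, 0, -0.2, 0, 0, 0, -0.2, 0, 0, 0, -0.2, 0, 0, 0.04, -0.2, 0, 0, 0.04, -0.2, 0, 0, 0, -0.2, 0, 0, 0, 0, 0, 0]
}}

```text
time: 7.0
eef_pos: [0.6294, -0.0508, 0.1205]
tcp_rot: [-0.611, -0.355, 0.612, -0.355]
contact_force: [0.2, -0.0, -0.3]
opening: -0.0
```

```bash
python3 -c "
from h import *
import cv2
st()
im=ctrl.read_camera('scene')
a=im[150:300,120:320,::-1];cv2.imwrite('pics/s3.png',cv2.resize(a,None,fx=3.5,fy=3.5))
"
```

```text
t 7.0 tcp [ 0.6294 -0.0508  0.1205] case x,y mm -52.5 1.4 tip z 106.5 F case x,y,z -0.21 -0.07 -0.33 open -0.0
[[-0.001, 0.868, -0.496], [0.0, -0.496, -0.868], [-1.0, -0.001, 0.0]] [-0.24  0.32  1.78  0.    1.05  1.85]
```

View pics/s3.png

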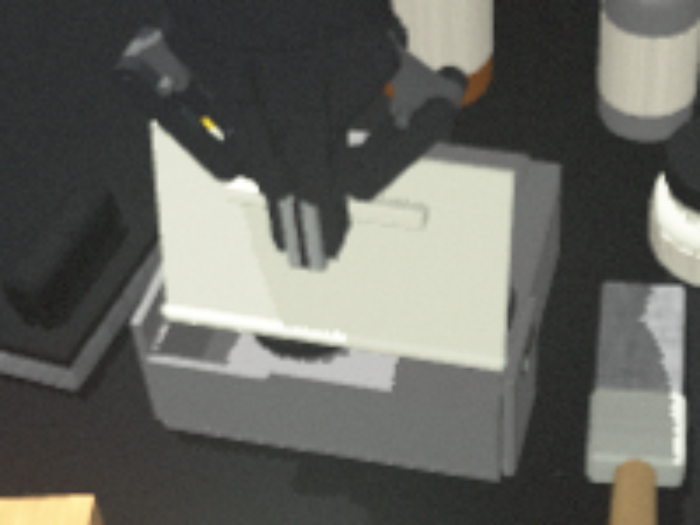

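Call:
{"name": "move_arm", "arguments": {
  "commands": [0.05, -0.22, 0, 0, 0.06, -0.22, 0, 0, 0.09, -0.2, 0, 0, 0.09, -0.2, 0, 0, 0.12, -0.18, 0, 0, 0.13, -0.17, 0, 0, 0.16, -0.15, 0, 0, 0.16, -0.15, 0, 0, 0.18, -0.11, 0, 0, 0.19, -0.11, 0, 0, 0, 0, 0, 0]
}}

```text
time: 8.43
eef_pos: [0.5924, -0.0296, 0.0893]
tcp_rot: [-0.611, -0.355, 0.612, -0.354]
contact_force: [-0.7, -0.3, 1.5]
opening: -0.002
```

```bash
python3 -c "
from h import *
import cv2
st()
im=ctrl.read_camera('scene')
a=im[150:300,120:320,::-1];cv2.imwrite('pics/s4.png',cv2.resize(a,None,fx=3.5,fy=3.5))
"
```

```text
t 8.43 tcp [ 0.5924 -0.0296  0.0893] case x,y mm -9.9 1.4 tip z 75.3 F case x,y,z 0.4 0.63 1.49 open -0.0
[[-0.001, 0.868, -0.497], [0.0, -0.497, -0.868], [-1.0, -0.001, 0.0]] [-0.22  0.28  1.89  0.    0.97  1.87]
```

View pics/s4.png

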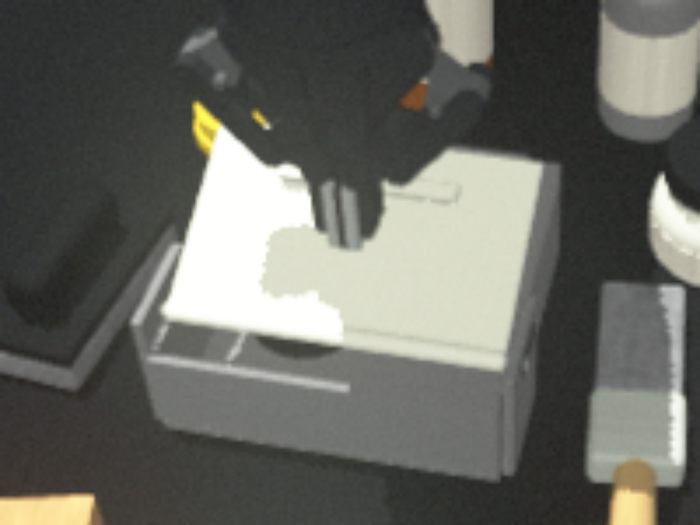

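Call:
{"name": "move_arm", "arguments": {
  "commands": [0.2, -0.07, 0, 0, 0.2, -0.07, 0, 0, 0.15, -0.03, 0, 0, 0.12, 0, 0, 0, 0.05, 0, 0, 0, 0, 0, 0, 0]
}}

```text
time: 9.22
eef_pos: [0.5889, -0.0277, 0.0717]
tcp_rot: [-0.611, -0.355, 0.612, -0.355]
contact_force: [-0.4, 0.7, 2.1]
opening: -0.005
```

```bash
python3 -c "
from h import *
import cv2
st()
im=ctrl.read_camera('scene')
a=im[150:300,120:320,::-1];cv2.imwrite('pics/s5.png',cv2.resize(a,None,fx=3.5,fy=3.5))
"
```

```text
t 9.22 tcp [ 0.5889 -0.0277  0.0717] case x,y mm -5.9 1.5 tip z 57.7 F case x,y,z 0.65 -0.38 2.06 open -0.0
[[-0.001, 0.868, -0.496], [0.0, -0.496, -0.868], [-1.0, -0.001, 0.0]] [-0.22  0.3   1.9  -0.    0.94  1.87]
```

View pics/s5.png

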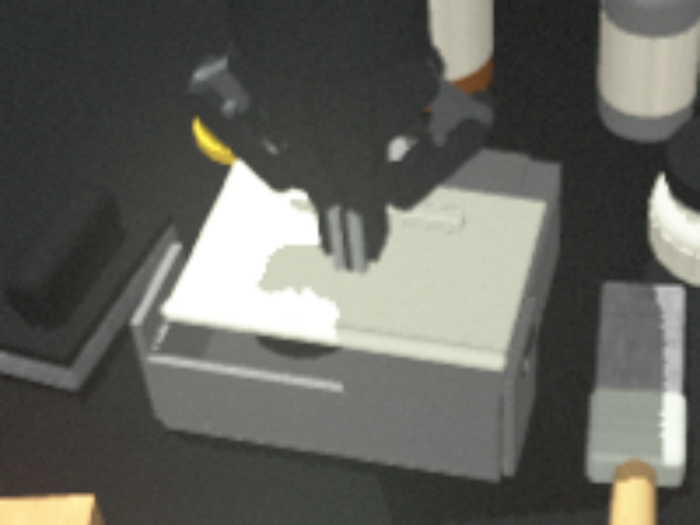

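Nearly flat; press on a little at a time, watching the force.

Call:
{"name": "move_arm", "arguments": {
  "commands": [0.05, 0, 0, 0, 0.05, 0, 0, 0, 0.03, 0, 0, 0, 0, 0, 0, 0, 0, 0, 0, 0]
}}

```text
time: 9.9
eef_pos: [0.589, -0.0278, 0.0689]
tcp_rot: [-0.611, -0.355, 0.612, -0.355]
contact_force: [-3.6, 0.3, 4.6]
opening: 0.003
```

```bash
python3 -c "
from h import *
st()"
```

```text
t 9.9 tcp [ 0.589  -0.0278  0.0689] case x,y mm -6.0 1.4 tip z 54.9 F case x,y,z 3.28 1.49 4.6 open 0.0
[[-0.001, 0.868, -0.497], [0.0, -0.497, -0.868], [-1.0, -0.001, 0.0]] [-0.22  0.31  1.9  -0.    0.93  1.87]
```

Call:
{"name": "move_arm", "arguments": {
  "commands": [0.03, 0, 0, 0, 0.02, 0, 0, 0, 0, 0, 0, 0, 0, 0, 0, 0]
}}

```text
time: 10.4
eef_pos: [0.5895, -0.028, 0.0688]
tcp_rot: [0.612, 0.355, -0.612, 0.355]
contact_force: [-4.1, 0.7, 7.6]
opening: -0.005
```

```bash
python3 -c "
from h import *
import cv2
st()
im=ctrl.read_camera('scene')
a=im[150:300,120:320,::-1];cv2.imwrite('pics/s6.png',cv2.resize(a,None,fx=3.5,fy=3.5))
st()"
```

```text
t 10.4 tcp [ 0.5895 -0.028   0.0688] case x,y mm -6.6 1.4 tip z 54.8 F case x,y,z 3.91 1.47 7.64 open -0.0
[[0.0, 0.868, -0.496], [-0.0, -0.496, -0.868], [-1.0, 0.001, 0.0]] [-0.22  0.31  1.9  -0.    0.93  1.87]
t 10.45 tcp [ 0.5895 -0.028   0.0688] case x,y mm -6.6 1.4 tip z 54.8 F case x,y,z 4.62 1.22 8.05 open -0.0
[[0.0, 0.868, -0.496], [-0.0, -0.496, -0.868], [-1.0, 0.0, 0.0]] [-0.22  0.31  1.9  -0.    0.93  1.87]
```

View pics/s6.png

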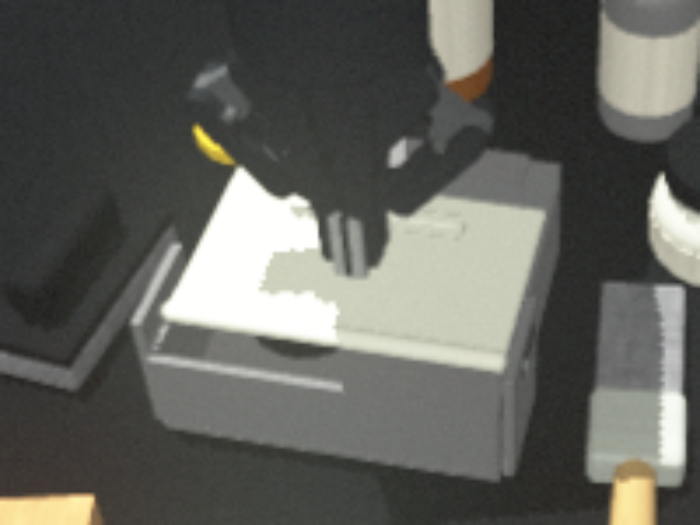

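Call:
{"name": "move_arm", "arguments": {
  "commands": [0, -0.1, 0, 0, 0, -0.1, 0, 0, 0, -0.1, 0, 0, 0, -0.1, 0, 0, 0, -0.1, 0, 0, 0, 0, 0, 0]
}}

```text
time: 11.2
eef_pos: [0.5798, -0.0219, 0.0687]
tcp_rot: [0.613, 0.354, -0.611, 0.356]
contact_force: [2.6, -2.7, 6.1]
opening: 0.002
```

```bash
python3 -c "
from h import *
st()"
```

```text
t 11.2 tcp [ 0.5798 -0.0219  0.0687] case x,y mm 4.9 1.0 tip z 54.7 F case x,y,z -3.59 1.02 6.09 open 0.0
[[0.004, 0.868, -0.497], [-0.001, -0.497, -0.868], [-1.0, 0.004, -0.001]] [-0.21  0.29  1.93 -0.    0.92  1.88]
```

Call:
{"name": "move_arm", "arguments": {
  "commands": [0.01, -0.1, 0, 0, 0, -0.1, 0, 0, 0.01, -0.1, 0, 0, 0, -0.1, 0, 0, 0, 0, 0, 0]
}}

```text
time: 11.82
eef_pos: [0.5714, -0.0171, 0.0686]
tcp_rot: [0.613, 0.354, -0.61, 0.356]
contact_force: [2.4, -2.1, 6.6]
opening: 0.003
```

```bash
python3 -c "
from h import *
import cv2
st()
im=ctrl.read_camera('scene')
a=im[150:300,120:320,::-1];cv2.imwrite('pics/s7.png',cv2.resize(a,None,fx=3.5,fy=3.5))
"
```

```text
t 11.82 tcp [ 0.5714 -0.0171  0.0686] case x,y mm 14.5 1.0 tip z 54.6 F case x,y,z -3.15 0.59 6.62 open 0.0
[[0.005, 0.868, -0.496], [-0.001, -0.496, -0.868], [-1.0, 0.005, -0.001]] [-0.21  0.27  1.95 -0.    0.92  1.88]
```

View pics/s7.png

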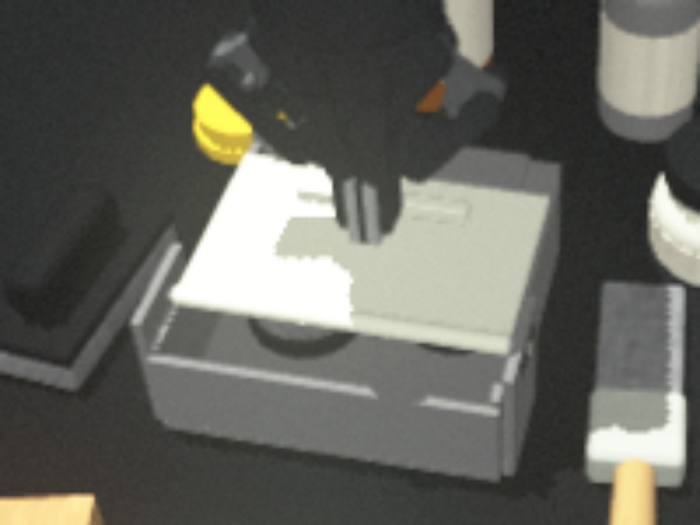

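Call:
{"name": "move_arm", "arguments": {
  "commands": [0.01, -0.1, 0, 0, 0, -0.1, 0, 0, 0, -0.08, 0, 0, 0, 0, 0, 0]
}}

```text
time: 12.38
eef_pos: [0.5656, -0.0138, 0.0686]
tcp_rot: [0.613, 0.353, -0.61, 0.356]
contact_force: [2.0, -1.8, 8.2]
opening: 0.002
```

```bash
python3 -c "
from h import *
st()"
```

```text
t 12.38 tcp [ 0.5656 -0.0138  0.0686] case x,y mm 21.2 0.9 tip z 54.6 F case x,y,z -2.6 0.54 8.2 open 0.0
[[0.005, 0.868, -0.496], [-0.002, -0.496, -0.868], [-1.0, 0.005, -0.001]] [-0.2   0.26  1.97 -0.    0.91  1.89]
```

Call:
{"name": "move_arm", "arguments": {
  "commands": [0, -0.06, 0, 0, 0, -0.06, 0, 0, 0, 0, 0, 0]
}}

```text
time: 12.75
eef_pos: [0.5634, -0.0124, 0.0687]
tcp_rot: [0.613, 0.353, -0.61, 0.356]
contact_force: [3.9, -2.6, 5.9]
opening: 0.0
```

```bash
python3 -c "
from h import *
import cv2
st()
for n in ('scene','top','wrist'):
  im=ctrl.read_camera(n)
  a=im[150:300,120:320,::-1] if n=='scene' else im[130:310,230:430,::-1] if n=='top' else im[:,:,::-1]
  cv2.imwrite(f'pics/{n}8.png',cv2.resize(a,None,fx=3,fy=3) if n!='wrist' else a)
"
```

```text
t 12.75 tcp [ 0.5634 -0.0124  0.0687] case x,y mm 23.8 0.9 tip z 54.7 F case x,y,z -4.72 0.33 5.94 open 0.0
[[0.006, 0.868, -0.497], [-0.002, -0.497, -0.868], [-1.0, 0.007, -0.002]] [-0.2   0.25  1.97 -0.    0.91  1.89]
```

View pics/scene8.png

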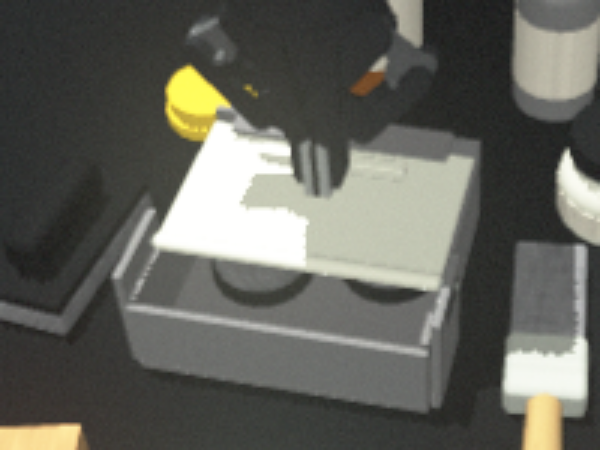

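View pics/wrist8.png

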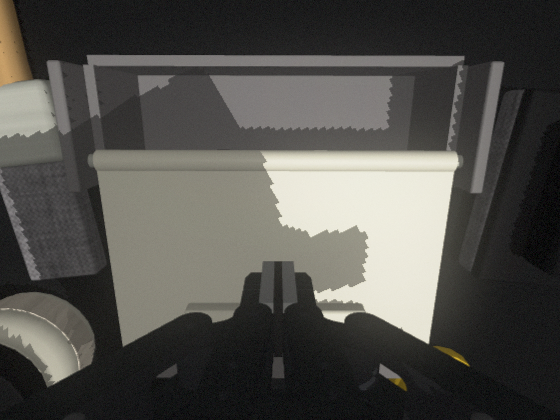

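```bash
cat >> h.py <<'E'
def wr(u,v,z):
    s,M,p=st(False);c=ctrl.get_calibration('wrist');m=c['mount']
    d=M@m[:3,:3]@np.linalg.inv(c['camera_matrix'])@[u,v,1]; o=p+M@m[:3,3]
    w=o+d*(z-o[2])/d[2]; e=(w[:2]-CE)*1000; return e@XC,e@YC
E
python3 -c "
from h import *
print('rod back edge',wr(277,150,.0525),'rod front',wr(277,168,.055))
print('rod ends',wr(90,160,.055),wr(462,160,.055))
print('cheeks lip end',wr(76,191,.064),wr(482,191,.064))
print('back wall outer/inner',wr(277,56,.05),wr(277,66,.05))
print('ridge hinge face top',wr(215,304,.063))
"
```

```text
rod back edge (np.float64(-33.09909294008278), np.float64(-0.4636746509826997)) rod front (np.float64(-26.082752580881866), np.float64(-0.4550834072561215))
rod ends (np.float64(-29.28354850992454), np.float64(-76.5529548284547)) (np.float64(-29.419536828779137), np.float64(74.74990274196675))
cheeks lip end (np.float64(-18.434869019198995), np.float64(-79.07137689940043)) (np.float64(-18.591591184071483), np.float64(79.68931537422219))
back wall outer/inner (np.float64(-68.9379253233933), np.float64(-0.47703920717700266)) (np.float64(-65.339519505491), np.float64(-0.4764432727470196))
ridge hinge face top (np.float64(32.08926539432706), np.float64(-27.396553394510182))
```

View pics/top8.png

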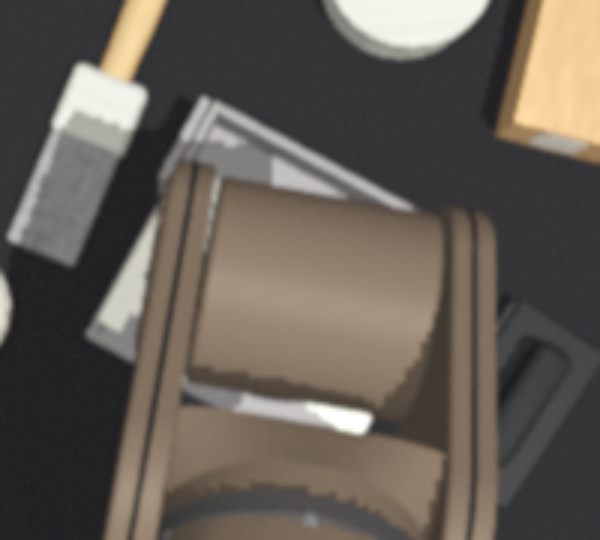

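Call:
{"name": "move_arm", "arguments": {
  "commands": [0, -0.05, 0, 0, 0, -0.04, 0, 0, 0, 0, 0, 0]
}}

```text
time: 13.28
eef_pos: [0.5632, -0.0123, 0.0689]
tcp_rot: [0.615, 0.352, -0.609, 0.358]
contact_force: [8.4, -5.2, 2.4]
opening: -0.003
```

```bash
python3 -c "
from h import *
st()"
```

```text
t 13.28 tcp [ 0.5632 -0.0123  0.0689] case x,y mm 24.1 0.9 tip z 54.9 F case x,y,z -9.92 0.35 2.39 open -0.0
[[0.012, 0.868, -0.496], [-0.004, -0.496, -0.868], [-1.0, 0.012, -0.002]] [-0.2   0.25  1.98 -0.    0.9   1.89]
```

Call:
{"name": "move_arm", "arguments": {
  "commands": [0, 0.08, 0, 0, -0.05, 0.04, 0, 0, -0.1, 0, 0, 0, -0.1, 0.05, 0, 0, -0.3, 0, 0, 0, -0.6, 0, 0, 0, -0.9, 0, 0, 0, -1, 0, 0, 0, -1, 0, 0, 0, -0.5, 0, 0, 0, 0, 0, 0, 0]
}}

```text
time: 14.65
eef_pos: [0.5626, -0.0124, 0.1812]
tcp_rot: [0.612, 0.355, -0.611, 0.355]
contact_force: [-0.4, 0.3, -0.2]
opening: 0.0
```

```bash
python3 -c "
from h import *
import cv2
st()
for n in ('scene','wrist'):
  im=ctrl.read_camera(n)
  a=im[120:300,100:360,::-1] if n=='scene' else im[:,:,::-1]
  cv2.imwrite(f'pics/{n}9.png',cv2.resize(a,None,fx=3,fy=3) if n!='wrist' else a)
"
```

```text
t 14.65 tcp [ 0.5626 -0.0124  0.1812] case x,y mm 24.5 1.3 tip z 167.2 F case x,y,z 0.55 -0.06 -0.17 open 0.0
[[0.0, 0.868, -0.496], [0.0, -0.496, -0.868], [-1.0, 0.0, -0.0]] [-0.2   0.1   1.91  0.    1.13  1.89]
```

View pics/scene9.png

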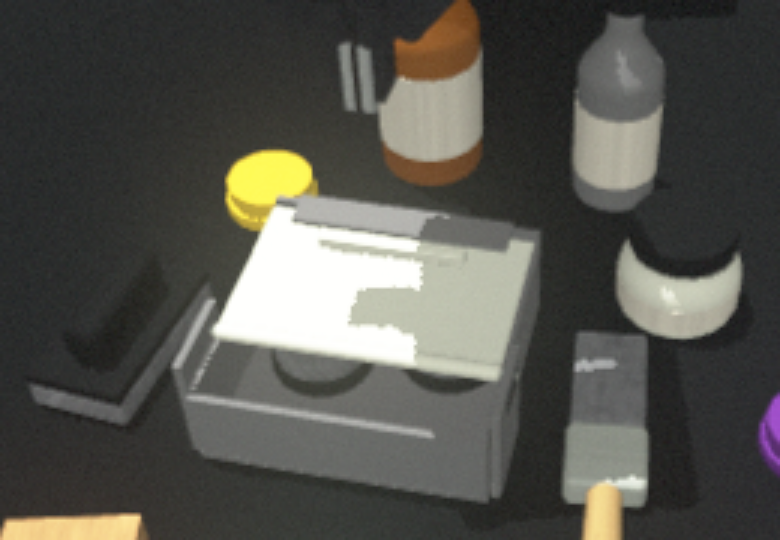

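View pics/wrist9.png

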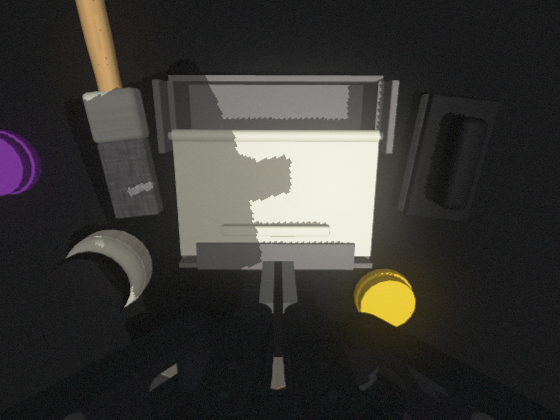

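```bash
python3 -c "
from h import *
print('rod',wr(277,134,.054),'backwall',wr(277,76,.05),'lip inner edge',wr(277,243,.062),'ridge face',wr(277,226,.063))
print(ctrl.sign_off()); st()"
```

```text
rod (np.float64(-29.60733053435395), np.float64(0.19376119331320982)) backwall (np.float64(-68.20992115403432), np.float64(0.18346070661076452)) lip inner edge (np.float64(50.00585106841597), np.float64(0.21482989914043982)) ridge face (np.float64(36.12306199075919), np.float64(0.21283386229962237))
the job is handed in; nothing more can be done
None
the job is handed in; nothing more can be done
```

I closed the case: the white flap is folded flat, slid along to its stop and held shut under the retaining lip. The job is handed in, but sign-off gives no verdict, so the result rests on my own checks.

**What I did:** With the gripper shut and pointing down, I pushed the flap over from its outer side and pressed it flat. The fingertips stopped 54.8 mm above the table, against the expected 55. With it pressed down, I then pushed it towards the lip until it stopped moving and the force rose to about 10 N. I eased off, lifted straight up and handed in at about 15 s of the 38 s allowed.

**Last checks:**
- **Flap:** it stayed down under the lip after release. The hinge rod was at about -30 mm along the case against -47.5 mm at zero slide. That gives a slide of about 16 to 18 mm, with a few mm of camera error, where 12 mm is needed.
- **Measurement agreement:** the lip's inner edge measured 50.0 mm (49.5 expected). The hinge-end wall, though, read about 2 mm off (-68.2 against -70.5).
- **Surroundings:** the pads are lying in the case and the nearby bottles, jar, brush and block look untouched; the wax tin and bulb box were outside the last pictures. The robot was clear, with the fingertips at 167 mm and contact force near zero.
- **Not checked:** I did not measure how hard the flap presses against the lip, or its angle after release. I only saw in the pictures that it stays down.

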